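Build the heating stack on the hotplate

TASK

Build the heating stack in the middle of the hotplate's square steel plate, one piece after another from the bottom up: first the aluminium heating block, then the large reducer seated fully in the block's recess, then the small reducer seated fully in the large one, and last the smaller of the two capped flasks, upright in the top. Do not tip the flask over on the way, and leave the larger flask and the black-lidded jar where they are.

Things in the scene. Friction and masses are not known exactly. Their poses are not given: they have to be found in the camera images.
- plate_centre (a point): Target: centre of the hotplate's square steel plate, on its top face (140 x 140 mm, level, 73 mm above the table, empty). z up. The hotplate is fixed: white housing 190 mm deep, 150 mm wide, two black knobs in front, facing the robot within 15 degrees; this point is 20 mm behind its centre. It stands left or right; the grey balance with a round pan on the other side is not used.
- block: Heating block: plain round aluminium block, 66 mm across, 34 mm high, 0.2 to 0.3 kg; round recess in its top 44 mm wide, 16 mm deep (rim 11 mm thick). Stands upright on the table. Origin: centre of its underside, z up. Grasp it across the outside.
- large_reducer: Large reducer: aluminium cup on a narrower foot, 38 mm high, 0.15 kg. Upper 24 mm: 54 mm across, recess in the top 30 mm wide, 16 mm deep. Foot, lowest 14 mm: 39 mm across, tapering to 31 at the bottom. Stands upright. Origin: centre of its underside, z up. Seated, its upper part rests on the block's rim, origin 20 mm above the block's (2 mm play); grip only the upper part.
- small_reducer: Small reducer: same shape, 38 mm high, 0.08 kg. Upper 24 mm: 40 mm across, recess in the top 24 mm wide, 16 mm deep. Foot, lowest 14 mm: 25 mm across, tapering to 19. Stands upright. Origin: centre of its underside, z up. Seated, its upper part rests on the large reducer's rim, origin 24 mm above the large one's (2 mm play); grip only the upper part.
- small_flask: Smaller flask, clear glass, 60 g, 84 mm high: globe 41 mm, neck 20 mm, red cap 30 mm across (top 24 mm; grip it there). Bottom-heavy (white stirring bar inside). Origin: lowest point of the globe, z up the neck. Starts upright in a fixed cork ring 52 mm across, 22 mm high, origin 17 mm above the table. Seated, the globe rests on the small reducer's inner rim, origin 34 mm above the reducer's.
- large_flask: Larger flask, clear glass: globe 64 mm across, the same red cap 30 mm across, 110 mm high, upright in a fixed cork ring 72 mm across and 25 mm high. Origin: lowest point of the globe, 18 mm above the table; z up. Not used: leave it in its ring.
- jar: White plastic jar with a black lid, 56 mm across, 60 mm high. Origin: centre of its underside, z up. Not used: leave it.

How it is judged:
On the way, in this order (a step that is already met when the one before it is completed fails the run):
1. the heating block stands in the middle of the hotplate's plate (within 15 mm) (horizontal distance between block and plate_centre below 0.015 m and z of block in the frame of plate_centre between -0.003 and 0.003 m and angle between block's own z axis and vertical below 0.06 rad), for 0.2 s.
2. the large reducer is seated in the block (horizontal distance between large_reducer and block below 0.006 m and z of large_reducer in the frame of block between 0.017 and 0.023 m and angle between large_reducer's own z axis and vertical below 0.06 rad), for 0.2 s.
3. the small reducer is seated in the large reducer (horizontal distance between small_reducer and large_reducer below 0.006 m and z of small_reducer in the frame of large_reducer between 0.021 and 0.027 m and angle between small_reducer's own z axis and vertical below 0.06 rad), for 0.2 s.
4. the smaller flask is seated upright in the small reducer (horizontal distance between small_flask and small_reducer below 0.005 m and z of small_flask in the frame of small_reducer between 0.0301 and 0.0381 m and angle between small_flask's own z axis and vertical below 0.2 rad), for 0.2 s.
At the end, for the whole second after the job is handed in: Block flat on the plate, centred within 15 mm; large reducer seated in the block and small in the large (6 mm centring, 3 mm height, 0.06 rad); smaller flask seated in the small reducer (5 mm centring, 4 mm height, tilt under 0.2 rad); all at rest (all of step 1 and all of step 2 and all of step 3 and all of step 4 and linear speed of each of block, large_reducer, small_reducer, small_flask below 0.02 m/s and angular speed of each of block, large_reducer, small_reducer, small_flask below 0.3 rad/s); the robot touches nothing.
It fails at once if the smaller flask tipped over (more than 0.7 rad from upright) (angle between small_flask's own z axis and vertical above 0.7 rad).
It fails at once if the larger flask moved more than 20 mm or tipped (distance of large_flask from where it was at the start of the episode above 0.02 m or angle between large_flask's own z axis and vertical above 0.5 rad).
It fails at once if the jar moved more than 25 mm (distance of jar from where it was at the start of the episode above 0.025 m).
It also fails if it takes over 120 s, if anything falls off the work surface, if the arm or the gripper's body presses on something with over 40 N, if the wrist force passes 120 N, or if a joint passes its speed limit or range.

ROBOT

A 7-joint arm with a two-finger parallel gripper is mounted at the origin on the work surface. World frame = base frame: x ahead of the robot, y to its left, z up, the work surface at z = 0. Lengths are in m, angles in rad, forces in N, time in s.
With the tool pointing down it reaches from about 0.425 to 1.025 m from the base axis. Payload 3.6 kg.
Tool frame: the origin (TCP) lies between the finger pads; the fingertips stand 25 mm ahead of it and the grasp point (between the pads) lies 6 mm ahead of it; z points along the fingers, y is the line along which they close (so a half turn about z gives the same grasp; the last joint's range is limited). The gripper opens to 85 mm and grips with 20 to 120 N. Pads are 22 mm wide; open, the fingers measure 114 mm over their backs; the gripper's body (76 mm by 85 mm) begins 54 mm behind the grasp point. The pads swing forward as they close: fully open they stand 13 mm farther back than shut.
Start: joints at [1.022, 0.591, 0.048, 1.609, -0.033, 0.943, -0.034], TCP at [0.318, -0.651, 0.256] pointing down, gripper open.
Joint ranges: [-2.69, 2.69], [-0.47, 2.24], [-1.27, 1.36], [0.19, 2.51], [-1.53, 4.68], [0.08, 2.07], [-3.09, 3.09]. Speed limits (rad/s): [2.57, 2.57, 3.14, 3.14, 3.14, 3.14, 3.14].

INTERFACE

Orientations are given as a unit quaternion [x, y, z, w].
In Python, from bench import robot gives the robot as it stands. The module is installed in compiled form; this text tells all that it offers.
- The arm moves only by the tool play_rows, never from a script. Its argument "commands" is a list of rows, each a list of 5 numbers: the opening, from 0 (shut) to 1 (fully open), then the shift along the tool's x, y, z in m, then the turn about the tool's z in degrees. A call has 1 to 20 rows; each row shifts and turns the commanded pose from where the row before left it, along the tool's axes as they then stand; what a row does not reach is not made up. A row lasts 1/8 s, in which the tool goes at most 62.5 mm and 10.7 degrees, less where a joint would pass 70% of its speed; a pose out of reach is approached as far as the arm can. A call is refused whole if a number of a shift passes 0.0625 or a number of a turn 10.7, either way. A call with a gripper value outside its range is refused whole. The fingers move at their own pace and stop on an object; the grip force is fixed at half the most. Time passes only in rows, so rows that do not move let the fingers close. It gives the time, the measured TCP pose, the force, the opening and the grip force at its end, in the units of the state.
- robot.get_obs(): the state, without advancing time (a new reading comes with each control period).
- robot.capture(name): name is "side" or "top"; returns a dict with "frame" (480x640x3 uint8, red, green, blue), "fx", "fy", "cx", "cy" (pixels), "dist_coeffs" ([k1, k2, p1, p2, k3] as OpenCV has them; the pictures are not rectified), "camera_from_world" (4x4, takes a point from world to camera coordinates). Camera axes: x right, y up, looking along -z (the intrinsics and any distortion apply to the point x, -y, -z); pixel columns grow to the right and rows downward; lengths in m; the calibration is good to about 2 mm. A picture is of the moment at which its call begins. There is no depth.
- robot.finish_job(): hands the job in; it is judged then, once.
The state is a dict: "clock": time; "joints": joint angles; "qd": joint speeds; "joint_efforts": joint torques, N m; "tcp_pos": TCP position; "tool_rot": TCP orientation; "ft_force": force on the tool from outside, world axes, zero at the start; "wrist_torque": the same for the moment, N m; "grip_width": finger opening in m; "finger_force": force on a finger pad.
Only numpy, scipy, OpenCV 4.12 (cv2) and the standard library are available. Lean on these libraries where they do the work, as an engineer would, in place of code of your own. Each camera call takes 0.05 s, during which the arm holds its last target. There are 200 camera calls.

## Working session

There is one attempt and no reset: what is moved stays moved. The work goes in short steps, Python scripts to look and compute and a tool call to move; the robot and the scene stay as the last step left them, time stands still between calls to the robot, and variables do not carry over. Pictures are saved under pics/ and viewed, at most 14 in all, crops included, and the job is handed in when it is done.

Besides the shell and the picture viewer there is one more tool, called after "Emit:" as name(argument=value, ...) on one line, values as JSON. play_rows: Moves the arm, as the interface text tells. Its arguments: {"type":"object","properties":{"commands":{"type":"array","items":{"type":"array","items":{"type":"number"}}}},"required":["commands"]}

```bash
mkdir -p pics
python3 - <<'E'
from bench import robot
import cv2,json
o=robot.get_obs()
for k in o: print(k,o[k])
for n in("side","top"):
    c=robot.capture(n); cv2.imwrite(f"pics/{n}0.png",c["frame"][:,:,::-1])
    print(n,{k:(v.tolist() if hasattr(v,'tolist') else v) for k,v in c.items() if k!="frame"})
E
```

```text
clock 0.0
joints [ 1.02251104  0.59214846  0.04827512  1.60985829 -0.03331599  0.94268052
 -0.03367633]
qd [-0.0019087  -0.00077078 -0.00049048  0.00042584 -0.00044371  0.00078768
  0.00153109]
joint_efforts [-1.21858608e-03 -5.48695385e+01  1.54635295e+00 -1.98123926e+01
  9.48239118e-03  8.76972423e-03  1.54799454e-05]
tcp_pos [ 0.31815019 -0.65058962  0.2551056 ]
tool_rot [ 9.74243974e-01  2.25493611e-01 -3.08540237e-04 -1.10274051e-03]
ft_force [0.47411035 0.58105602 0.1485863 ]
wrist_torque [0.00997011 0.04598603 0.03973503]
finger_force 0.0
grip_width 0.08560662041529361
side {'fx': 493.60125574950666, 'fy': 493.60125574950666, 'cx': 329.972583798277, 'cy': 237.77657215470782, 'dist_coeffs': [-0.1304498541678547, 0.0, 0.0, 0.0, 0.0], 'camera_from_world': [[0.8797051129399499, -0.4754276439409185, 0.009352520734920891, -0.4687136661148969], [0.22552052231911165, 0.4344447232506165, 0.8720081860009172, -0.17976542075993693], [-0.4186399506499886, -0.765000874389358, 0.48940193491984946, -0.6604521999752229], [0.0, 0.0, 0.0, 1.0]]}
top {'fx': 474.50224386887163, 'fy': 474.50224386887163, 'cx': 322.8646551911998, 'cy': 253.5484514867696, 'dist_coeffs': [-0.042219012676213266, 0.0, 0.0, 0.0, 0.0], 'camera_from_world': [[0.003961448895989913, -0.9999916160555088, -0.0010366973216445845, 0.015270680616279337], [0.9883865174045492, 0.0037579849850685005, 0.1519143500850365, -0.5044920766412349], [-0.1519091805505892, -0.0016264585897723008, 0.9883931178923213, -0.8427566070117606], [0.0, 0.0, 0.0, 1.0]]}
```

View pics/side0.png

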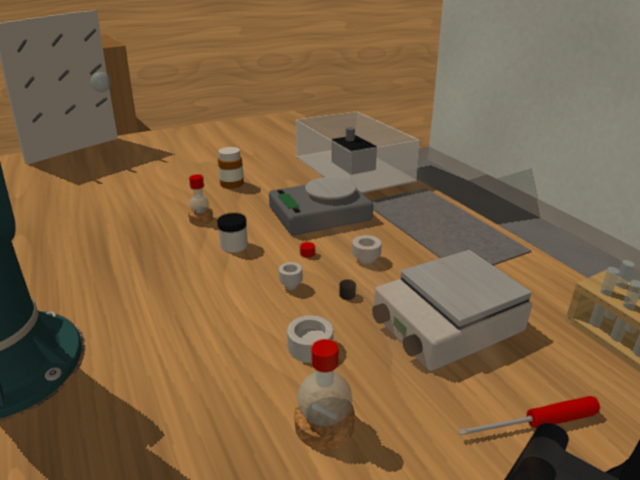

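View pics/top0.png

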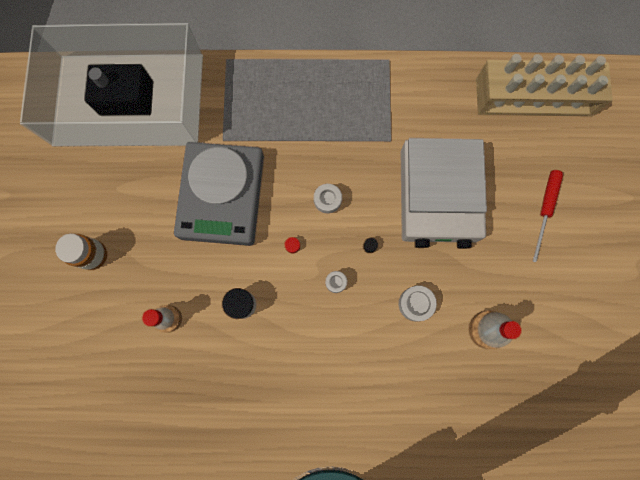

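Side view: block (310,338), large reducer (367,248), small reducer (290,276), small flask (198,200), hotplate (452,300). Top view: block (418,303), large reducer (328,198), small reducer (336,282), small flask cap (152,318), plate (445,177). Next I enlarge both.

```bash
cat > h.py <<'E'
import cv2,numpy as np
from scipy.optimize import least_squares
def crop(img,u,v,w,s,h=None):
    h=h or w
    u0,v0=u-w//2,v-h//2
    c=cv2.resize(img[v0:v0+h,u0:u0+w],None,fx=s,fy=s,interpolation=cv2.INTER_CUBIC)
    for k in range(0,w,10):
        cv2.line(c,(k*s,0),(k*s,6 if (u0+k)%50 else 14),(0,255,255),1)
    for k in range(0,h,10): cv2.line(c,(0,k*s),(6,k*s),(0,255,255),1)
    cv2.putText(c,f"{u0},{v0}",(16,h*s-6),0,.45,(255,255,0),1)
    return c
def ray(c,p):
    K=np.array([[c["fx"],0,c["cx"]],[0,c["fy"],c["cy"]],[0,0,1]])
    n=cv2.undistortPoints(np.array([[p]],float),K,np.array(c["dist_coeffs"]))[0,0]
    M=np.array(c["camera_from_world"]);R=M[:3,:3]
    d=R.T@np.array([n[0],-n[1],-1]); return -R.T@M[:3,3],d/np.linalg.norm(d)
def atz(c,p,z):
    o,d=ray(c,p); return o+d*(z-o[2])/d[2]
def tri(cs,ps):
    A=np.zeros((3,3));b=np.zeros(3)
    for c,p in zip(cs,ps):
        o,d=ray(c,p);P=np.eye(3)-np.outer(d,d);A+=P;b+=P@o
    x=np.linalg.solve(A,b)
    e=[np.linalg.norm((np.eye(3)-np.outer(d,d))@(x-o)) for o,d in (ray(c,p) for c,p in zip(cs,ps))]
    return x,max(e)
def proj(c,X):
    M=np.array(c["camera_from_world"]);X=np.atleast_2d(X)@M[:3,:3].T+M[:3,3]
    X=X*[1,-1,-1]
    K=np.array([[c["fx"],0,c["cx"]],[0,c["fy"],c["cy"]],[0,0,1]])
    return cv2.projectPoints(X,np.zeros(3),np.zeros(3),K,np.array(c["dist_coeffs"]))[0][:,0]
E
python3 - <<'E'
from h import *
t=cv2.imread("pics/top0.png");s=cv2.imread("pics/side0.png")
def row(img,pts): return np.hstack([crop(img,u,v,50,5) for u,v in pts])
a=np.vstack([row(t,[(418,303),(328,198),(336,282)]),row(s,[(310,338),(367,248),(290,276)])])
cv2.imwrite("pics/c1.png",a)
b=np.vstack([np.hstack([crop(t,445,190,130,3,100),crop(s,452,305,130,3,100)])[:, :780],
 np.hstack([crop(t,160,318,65,4),crop(s,198,200,65,4),crop(t,500,330,65,4)])[:, :780]])
cv2.imwrite("pics/c2.png",b);print(a.shape,b.shape)
E
```

```text
(500, 750, 3) (560, 780, 3)
```

View pics/c1.png

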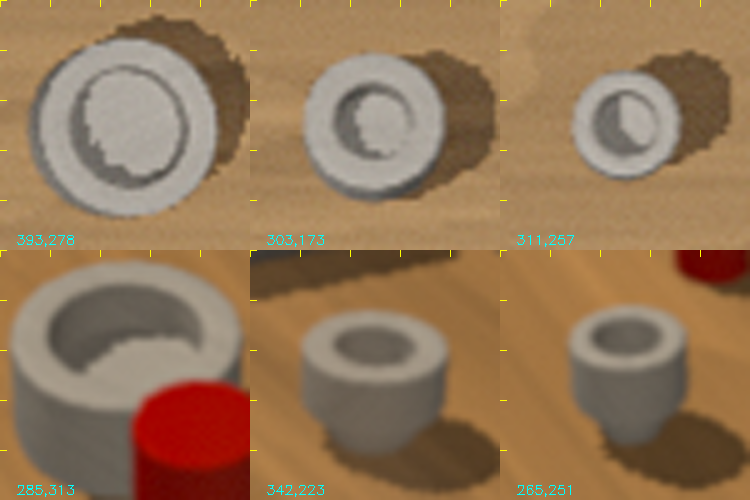

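View pics/c2.png

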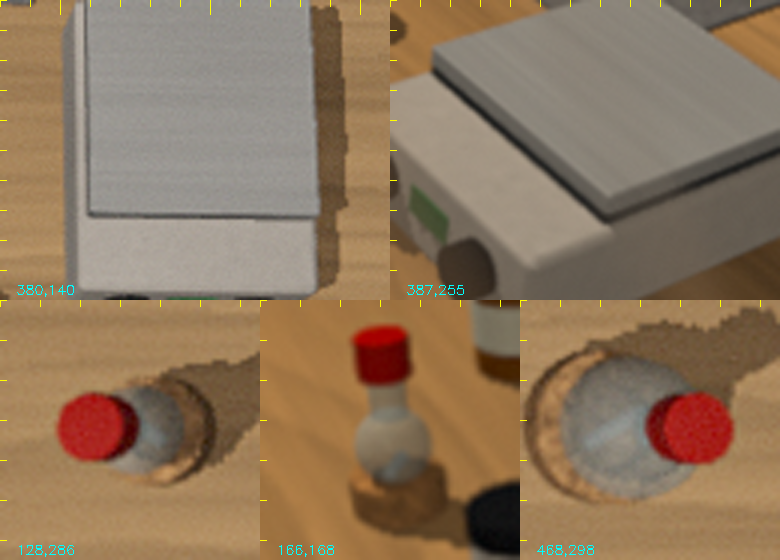

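c1 shows the rims. Centres in top/side: block (418.0,303.0)/(309.8,329.8), large reducer (327.3,196.9)/(366.6,241.8), small reducer (335.9,281.5)/(290.2,266.8). c2 shows the small flask's cap top at (151.1,317.4)/(196.1,176.7), and the plate's front corners at (409,211), (486,211) in top and (401,271), (460,321) in side.

Run:
```python
from h import *
from bench import robot
import pickle
cs=[]
for n in("top","side"):
    c=robot.capture(n);cs.append(c)
pickle.dump(cs,open("cams.pkl","wb"))
a=np.linspace(0,2*np.pi,73)
def fit(r,pt,ps):
    def f(X):
        C=np.c_[r*np.cos(a)+X[0],r*np.sin(a)+X[1],0*a+X[2]]
        o=[]
        for c,p in zip(cs,(pt,ps)):
            q=proj(c,C);o+=list((q.max(0)+q.min(0))/2-p)
        return o
    s=least_squares(f,[.6,0,.05]);return s.x,np.abs(s.fun).max()
for n,r,p,q in [("block",.033,(418.,303.),(309.8,329.8)),("large",.027,(327.3,196.9),(366.6,241.8)),
  ("small",.02,(335.9,281.5),(290.2,266.8)),("flask",.015,(151.1,317.4),(196.1,176.7))]:
    x,e=fit(r,p,q);print(n,x.round(4),round(e,2))
# cross-check plate: corners FL,FR,BL,BR
T=[(408.9,210.9),(486,211.2),(407.5,140),(484,140)];S=[(401,271),(460,321),(470,252),(529,294)]
def f(P):
    x,y,z,t=P;R=np.array([[np.cos(t),-np.sin(t)],[np.sin(t),np.cos(t)]])
    q=np.array([[-.07,.07],[-.07,-.07],[.07,.07],[.07,-.07]])@R.T+[x,y]
    X=np.c_[q,np.full(4,z)]
    return np.r_[(proj(cs[0],X)-T).ravel(),(proj(cs[1],X)-S).ravel()]
s=least_squares(f,[.7,-.2,.07,0]);print("plate",s.x.round(4),s.fun.round(1))
for p,q in zip(T,S): print(tri(cs,(p,q)))
```

```text
block [ 0.414  -0.1592  0.0295] 0.04
large [0.6141 0.0093 0.0346] 0.04
small [ 0.4527 -0.007   0.037 ] 0.04
flask [0.384  0.31   0.0976] 0.02
plate [ 0.6489 -0.2116  0.0662 -0.0136] [ 0.5 -0.1 -0.4  1.   1.  -1.9 -1.3 -0.3 -0.8  0.6 -0.9  1.3 -1.4 -1.3
  2.2 -0.2]
(array([ 0.58053113, -0.14013493,  0.06637362]), np.float64(0.0010711195878007002))
(array([ 0.57925135, -0.28076305,  0.06796606]), np.float64(0.00016816978029298116))
(array([ 0.72001107, -0.14273625,  0.06265801]), np.float64(0.002652913359193057))
(array([ 0.71483101, -0.28302349,  0.06800173]), np.float64(0.001999509015947851))
```

Run:
```python
from h import *
import pickle
cs=pickle.load(open("cams.pkl","rb"))
for n,z,p,q in [("block",.034,(418.,303.),(309.8,329.8)),("large",.038,(327.3,196.9),(366.6,241.8)),
  ("small",.038,(335.9,281.5),(290.2,266.8)),("flask",.101,(151.1,317.4),(196.1,176.7)),("LFcap",.128,(510.6,329.6),(325,349))]:
    print(n,atz(cs[0],p,z).round(4),atz(cs[1],q,z).round(4))
T=[(408.9,210.9),(486,211.2),(407.5,140),(484,140)];S=[(401,271),(460,321),(470,252),(529,294)]
for c,P in zip(cs,(T,S)):
    X=np.array([atz(c,p,.073) for p in P]);print(X.round(4).tolist(),X.mean(0).round(4))
```

```text
block [ 0.4137 -0.1583  0.034 ] [ 0.411  -0.1651  0.034 ]
large [0.6131 0.0093 0.038 ] [0.6104 0.0037 0.038 ]
small [ 0.4525 -0.007   0.038 ] [ 0.452  -0.0088  0.038 ]
flask [0.3839 0.3088 0.101 ] [0.3821 0.3014 0.101 ]
LFcap [ 0.3658 -0.291   0.128 ] [ 0.3623 -0.3019  0.128 ]
[[0.5779, -0.1384, 0.073], [0.5782, -0.2791, 0.073], [0.7133, -0.1393, 0.073], [0.7146, -0.2826, 0.073]] [ 0.646  -0.2098  0.073 ]
[[0.5753, -0.1483, 0.073], [0.5742, -0.2852, 0.073], [0.71, -0.1552, 0.073], [0.7057, -0.2873, 0.073]] [ 0.6413 -0.219   0.073 ]
```

Emit:
play_rows(commands=[[1, 0, 0, 0, 9], [1, 0, 0, 0, 9], [1, 0, 0, 0, 8.06]])

```text
clock: 0.57
tcp_pos: [0.3184, -0.6511, 0.256]
tool_rot: [1.0, -0.002, -0.0, -0.0]
ft_force: [0.5, 0.2, 0.7]
grip_width: 0.0853
finger_force: 0.0
```

Emit:
play_rows(commands=[[1, 0.008, -0.041, 0, 0], [1, 0.008, -0.041, 0, 0], [1, 0.008, -0.041, 0, 0], [1, 0.008, -0.041, 0, 0], [1, 0.008, -0.041, 0, 0], [1, 0.008, -0.041, 0, 0], [1, 0.008, -0.041, 0, 0], [1, 0.008, -0.041, 0, 0], [1, 0.008, -0.041, 0, 0], [1, 0.008, -0.041, 0, 0], [1, 0.008, -0.041, 0, 0], [1, 0.008, -0.041, 0, 0], [1, 0, 0, 0, 0], [1, 0, 0, 0, 0]])

```text
clock: 2.33
tcp_pos: [0.4144, -0.1598, 0.2564]
tool_rot: [1.0, -0.0, 0.0, 0.0]
ft_force: [0.3, -0.7, 0.4]
grip_width: 0.0856
finger_force: 0.0
```

Emit:
play_rows(commands=[[1, 0, 0, 0.035, 0], [1, 0, 0, 0.035, 0], [1, 0, 0, 0.035, 0], [1, 0, 0, 0.035, 0], [1, 0, 0, 0.02, 0], [1, 0, 0, 0.02, 0], [1, 0, 0, 0, 0]])

```text
clock: 3.2
tcp_pos: [0.4136, -0.1607, 0.0752]
tool_rot: [1.0, -0.001, -0.001, 0.0]
ft_force: [-0.1, -0.0, -0.2]
grip_width: 0.0853
finger_force: 0.0
```

Run:
```python
from h import *
from bench import robot
t=robot.capture("top")["frame"][:,:,::-1];s=robot.capture("side")["frame"][:,:,::-1]
cv2.imwrite("pics/d1.png",np.hstack([crop(t,418,300,90,4,120),crop(s,310,320,100,4,120)]))
```

```text
(no output)
```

View pics/d1.png

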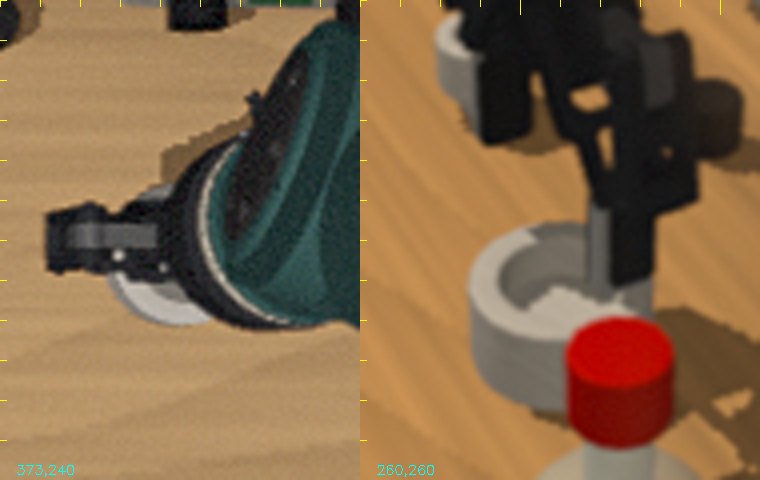

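The picture shows the open fingers over the block. One fingertip is at about (328,331) in the side view, with its pad's left edge at x≈317. I'll compare that with the predicted projections.

Run:
```python
from h import *
import pickle
cs=pickle.load(open("cams.pkl","rb"))
p=np.array([.4136,-.1607,.0752])
for sy in(-1,1):
  for dz in(-.012,-.025):
    for dx in(-.011,.011):
      for w in(.0427,.057): print(sy,dz,dx,w,proj(cs[0],p+[dx,sy*w,dz]).round(1),proj(cs[1],p+[dx,sy*w,dz]).round(1))
```

```text
-1 -0.012 -0.011 0.0427 [[446.7 308.5]] [[316.8 331.2]]
-1 -0.012 -0.011 0.057 [[454.6 308.5]] [[321.8 337.6]]
-1 -0.012 0.011 0.0427 [[446.2 296.1]] [[331.6 326.2]]
-1 -0.012 0.011 0.057 [[454.2 296.1]] [[336.8 332.4]]
-1 -0.025 -0.011 0.0427 [[444.8 308.8]] [[316.8 338.8]]
-1 -0.025 -0.011 0.057 [[452.7 308.8]] [[321.8 345.3]]
-1 -0.025 0.011 0.0427 [[444.4 296.6]] [[331.5 333.8]]
-1 -0.025 0.011 0.057 [[452.3 296.6]] [[336.6 340. ]]
1 -0.012 -0.011 0.0427 [[398.8 308.4]] [[289.7 297. ]]
1 -0.012 -0.011 0.057 [[390.7 308.4]] [[285.7 291.8]]
1 -0.012 0.011 0.0427 [[398.5 296. ]] [[303.5 292.9]]
1 -0.012 0.011 0.057 [[390.5 296. ]] [[299.3 287.8]]
1 -0.025 -0.011 0.0427 [[397.6 308.7]] [[290.  304.2]]
1 -0.025 -0.011 0.057 [[389.7 308.7]] [[286. 299.]]
1 -0.025 0.011 0.0427 [[397.4 296.5]] [[303.7 300.1]]
1 -0.025 0.011 0.057 [[389.5 296.4]] [[299.5 295. ]]
```

The fingertips match the prediction within about 1 px (open tips are about 12 mm ahead of the TCP). Descending to grasp.

Emit:
play_rows(commands=[[1, 0, 0, 0.012, 0], [1, 0, 0, 0.012, 0], [1, 0, 0, 0.012, 0], [1, 0, 0, 0.012, 0], [1, 0, 0, 0, 0]])

```text
clock: 3.92
tcp_pos: [0.4139, -0.1591, 0.0272]
tool_rot: [1.0, 0.0, -0.001, -0.0]
ft_force: [0.4, -0.2, 0.1]
grip_width: 0.0854
finger_force: 0.0
```

Emit:
play_rows(commands=[[0.7, 0, 0, 0, 0], [0.6, 0, 0, 0, 0], [0.5, 0, 0, 0, 0], [0.5, 0, 0, 0, 0], [0.5, 0, 0, 0, 0], [0.5, 0, 0, 0, 0]])

```text
clock: 4.68
tcp_pos: [0.4146, -0.1597, 0.029]
tool_rot: [1.0, -0.0, 0.0, 0.0]
ft_force: [0.1, -1.2, 6.9]
grip_width: 0.0639
finger_force: 66.2
```

Emit:
play_rows(commands=[[0.5, 0, 0, -0.02, 0], [0.5, 0, 0, -0.03, 0], [0.5, 0, 0, -0.03, 0], [0.5, 0, 0, -0.04, 0], [0.5, 0.0233, 0.0052, 0, 0], [0.5, 0.0233, 0.0052, 0, 0], [0.5, 0.0233, 0.0052, 0, 0], [0.5, 0.0233, 0.0052, 0, 0], [0.5, 0.0233, 0.0052, 0, 0], [0.5, 0.0233, 0.0052, 0, 0], [0.5, 0.0233, 0.0052, 0, 0], [0.5, 0.0233, 0.0052, 0, 0], [0.5, 0.0233, 0.0052, 0, 0], [0.5, 0.0233, 0.0052, 0, 0], [0.5, 0, 0, 0, 0], [0.5, 0, 0, 0, 0]])

```text
clock: 6.68
tcp_pos: [0.6457, -0.2108, 0.1475]
tool_rot: [1.0, -0.0, -0.001, -0.0]
ft_force: [-0.5, 0.4, -2.5]
grip_width: 0.0642
finger_force: 67.5
```

Emit:
play_rows(commands=[[0.5, 0, 0, 0.015, 0], [0.5, 0, 0, 0.015, 0], [0.5, 0, 0, 0.01, 0], [0.5, 0, 0, 0.003, 0], [0.5, 0, 0, 0, 0]])

```text
clock: 7.3
tcp_pos: [0.6474, -0.2113, 0.1049]
tool_rot: [1.0, -0.0, -0.0, -0.0]
ft_force: [0.6, -0.4, -1.9]
grip_width: 0.0638
finger_force: 67.5
```

Emit:
play_rows(commands=[[0.5, 0, 0, 0.0015, 0], [0.5, 0, 0, 0, 0]])

```text
clock: 7.55
tcp_pos: [0.6477, -0.2114, 0.1042]
tool_rot: [1.0, 0.0, 0.0, 0.0]
ft_force: [0.0, 0.6, -2.0]
grip_width: 0.0643
finger_force: 67.5
```

Emit:
play_rows(commands=[[0.5, 0, 0, 0.0015, 0], [0.5, 0, 0, 0, 0]])

```text
clock: 7.8
tcp_pos: [0.6474, -0.2113, 0.1023]
tool_rot: [1.0, 0.0, -0.0, -0.0]
ft_force: [-0.8, -0.5, -2.3]
grip_width: 0.0641
finger_force: 67.5
```

Emit:
play_rows(commands=[[0.5, 0, 0, 0.001, 0], [0.5, 0, 0, 0, 0]])

```text
clock: 8.05
tcp_pos: [0.6475, -0.2113, 0.1021]
tool_rot: [1.0, 0.0, 0.0, -0.0]
ft_force: [-1.7, 0.4, 3.8]
grip_width: 0.0643
finger_force: 68.1
```

Emit:
play_rows(commands=[[0.85, 0, 0, 0, 0], [1, 0, 0, 0, 0], [1, 0, 0, 0, 0], [1, 0, 0, 0, 0], [1, 0, 0, -0.02, 0], [1, 0, 0, -0.04, 0], [1, 0, 0, -0.04, 0], [1, -0.0057, -0.0367, 0, 0], [1, -0.0057, -0.0367, 0, 0], [1, -0.0057, -0.0367, 0, 0], [1, -0.0057, -0.0367, 0, 0], [1, -0.0057, -0.0367, 0, 0], [1, -0.006, -0.0365, 0, 0], [1, 0, 0, 0, 0], [1, 0, 0, 0, 0]])

```text
clock: 9.93
tcp_pos: [0.6135, 0.0079, 0.2024]
tool_rot: [1.0, -0.0, 0.001, 0.0]
ft_force: [-0.3, -0.1, -0.5]
grip_width: 0.0853
finger_force: 0.0
```

Run:
```python
from h import *
from bench import robot
t=robot.capture("top")["frame"][:,:,::-1];s=robot.capture("side")["frame"][:,:,::-1]
cv2.imwrite("pics/d2.png",np.hstack([crop(t,445,180,100,4,110),crop(s,460,285,100,4,110)]))
```

```text
(no output)
```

View pics/d2.png

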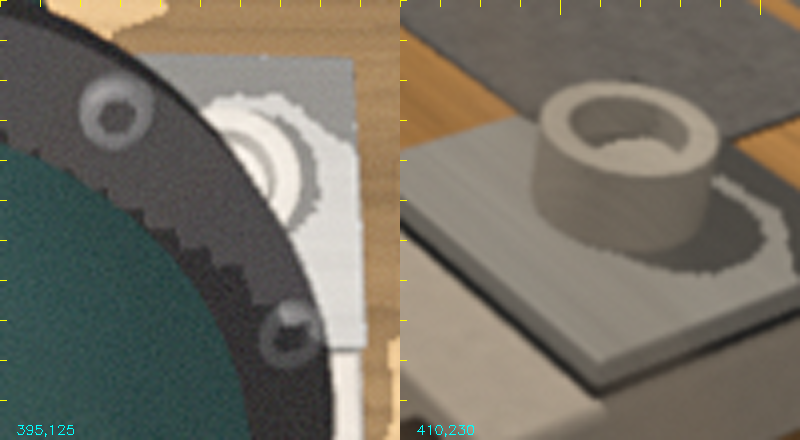

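The block stands in the middle of the plate (side view rim centre at (466.7,262.0), bottom clear of the edges). Now I go down to the large reducer.

Run:
```python
from h import *
import pickle
cs=pickle.load(open("cams.pkl","rb"))
print(atz(cs[1],(466.7,262.0),.107))
```

```text
[ 0.64181384 -0.21543312  0.107     ]
```

Emit:
play_rows(commands=[[1, 0, -0.001, 0.04, 0], [1, 0, 0, 0.04, 0], [1, 0, 0, 0.04, 0], [1, 0, 0, 0.02, 0], [1, 0, 0, 0.012, 0], [1, 0, 0, 0.007, 0], [1, 0, 0, 0, 0]])

```text
clock: 10.9
tcp_pos: [0.6134, 0.0096, 0.0427]
tool_rot: [1.0, -0.0, 0.0, -0.0]
ft_force: [-0.1, 0.9, 1.0]
grip_width: 0.0851
finger_force: 0.0
```

Emit:
play_rows(commands=[[0.7, 0, 0, 0, 0], [0.6, 0, 0, 0, 0], [0.5, 0, 0, 0, 0], [0.4, 0, 0, 0, 0], [0.4, 0, 0, 0, 0], [0.4, 0, 0, 0, 0], [0.4, 0, 0, 0, 0]])

```text
clock: 11.78
tcp_pos: [0.6137, 0.0094, 0.0438]
tool_rot: [1.0, -0.0, 0.001, 0.0]
ft_force: [-2.3, -0.7, 7.0]
grip_width: 0.052
finger_force: 61.7
```

Emit:
play_rows(commands=[[0.4, 0, 0, -0.02, 0], [0.4, 0, 0, -0.04, 0], [0.4, 0, 0, -0.04, 0], [0.4, 0, 0, -0.04, 0], [0.4, 0.0034, 0.0221, 0, 0], [0.4, 0.0034, 0.0221, 0, 0], [0.4, 0.0034, 0.0221, 0, 0], [0.4, 0.0034, 0.0221, 0, 0], [0.4, 0.0034, 0.0221, 0, 0], [0.4, 0.0034, 0.0221, 0, 0], [0.4, 0.0034, 0.0221, 0, 0], [0.4, 0.0034, 0.0221, 0, 0], [0.4, 0.0034, 0.0221, 0, 0], [0.4, 0.0034, 0.0221, 0, 0], [0.4, 0, 0, 0, 0], [0.4, 0, 0, 0, 0]])

```text
clock: 13.78
tcp_pos: [0.6469, -0.2102, 0.1821]
tool_rot: [1.0, 0.0, -0.0, -0.001]
ft_force: [-0.2, 0.4, -1.3]
grip_width: 0.0519
finger_force: 63.4
```

Emit:
play_rows(commands=[[0.4, 0, 0, 0.015, 0], [0.4, 0, 0, 0.012, 0], [0.4, 0, 0, 0, 0]])

```text
clock: 14.15
tcp_pos: [0.6457, -0.2102, 0.1532]
tool_rot: [1.0, 0.0, -0.002, -0.001]
ft_force: [0.4, -0.6, -1.5]
grip_width: 0.0519
finger_force: 63.4
```

Run:
```python
from h import *
from bench import robot
t=robot.capture("top")["frame"][:,:,::-1];s=robot.capture("side")["frame"][:,:,::-1]
cv2.imwrite("pics/d3.png",np.hstack([crop(t,445,180,90,4,100),crop(s,460,260,100,4,100)]))
```

```text
(no output)
```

View pics/d3.png

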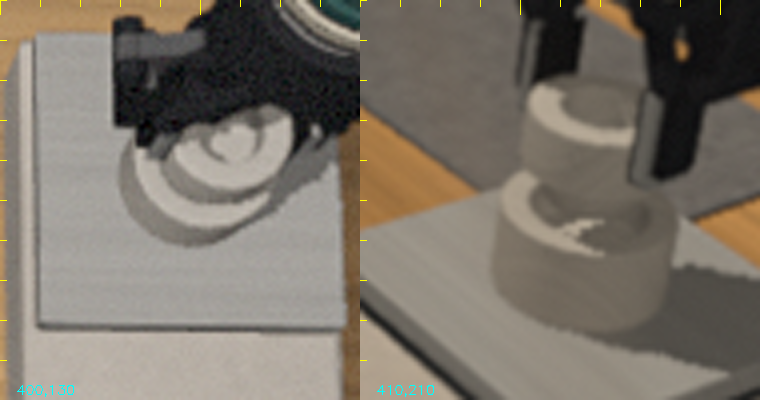

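The reducer hangs above the block; in the side view its rim's left edge is at crop x≈524–527 and its top at ≈72. I'll check alignment against the projection of a rim directly above the block.

Run:
```python
from h import *
import pickle
cs=pickle.load(open("cams.pkl","rb"))
a=np.linspace(0,2*np.pi,73)
def ext(c,x,y,z,r):
    q=proj(c,np.c_[r*np.cos(a)+x,r*np.sin(a)+y,0*a+z]); return np.r_[q.min(0),q.max(0)]
of=np.array([410,210,410,210])
print("side red crop",(ext(cs[1],.6418,-.2154,.1474,.027)-of)*4+[362,2,362,2])
print("side block crop",(ext(cs[1],.6418,-.2154,.107,.033)-of)*4+[362,2,362,2])
of=np.array([400,130,400,130])
for z,r in((.1474,.027),(.107,.033),(.1474,.015),(.107,.022)): print("top",z,(ext(cs[0],.6469,-.2113,z,r)-of)*4+2)
```

```text
side red crop [528.73456823  77.24151292 682.22615262 151.84823899]
side block crop [497.89769158 163.69405149 680.20952513 260.01020952]
top 0.1474 [173.54328283  63.58083794 300.99016181 186.13480298]
top 0.107 [137.39048581  84.85777531 285.87811148 228.01779025]
top 0.1474 [201.90842738  90.56298027 272.70691572 158.64900924]
top 0.107 [162.18614145 108.44531304 261.17218333 203.88613666]
```

Pixels and the pose agree: the reducer sits about 1.5 mm too far in +y and −x. I'll correct that and lower it.

Emit:
play_rows(commands=[[0.4, 0.0014, 0.0013, 0, 0], [0.4, 0, 0, 0.005, 0], [0.4, 0, 0, 0.004, 0], [0.4, 0, 0, 0.003, 0], [0.4, 0, 0, 0.002, 0], [0.4, 0, 0, 0, 0]])

```text
clock: 15.0
tcp_pos: [0.6482, -0.2126, 0.1411]
tool_rot: [1.0, 0.0, -0.0, -0.0]
ft_force: [0.8, -0.4, -0.6]
grip_width: 0.052
finger_force: 63.4
```

Emit:
play_rows(commands=[[0.4, 0, 0, 0.001, 0], [0.4, 0, 0, 0.001, 0], [0.4, 0, 0, 0, 0]])

```text
clock: 15.38
tcp_pos: [0.6484, -0.2126, 0.1392]
tool_rot: [1.0, 0.0, -0.0, -0.0]
ft_force: [0.8, 0.7, -1.9]
grip_width: 0.0516
finger_force: 63.4
```

Emit:
play_rows(commands=[[0.4, -0.0005, -0.0005, 0.001, 0], [0.4, 0, 0, 0.001, 0], [0.4, 0, 0, 0, 0]])

```text
clock: 15.75
tcp_pos: [0.6479, -0.2121, 0.1372]
tool_rot: [1.0, -0.0, -0.0, 0.0]
ft_force: [-0.6, -0.5, -1.4]
grip_width: 0.0518
finger_force: 63.4
```

Emit:
play_rows(commands=[[0.4, 0, 0, 0.001, 0], [0.4, 0, 0, 0, 0]])

```text
clock: 16.0
tcp_pos: [0.6479, -0.2122, 0.1369]
tool_rot: [1.0, -0.0, 0.0, 0.0]
ft_force: [-1.2, 0.1, 4.1]
grip_width: 0.0518
finger_force: 64.0
```

Emit:
play_rows(commands=[[0.55, 0, 0, 0, 0], [0.8, 0, 0, 0, 0], [1, 0, 0, 0, 0], [1, 0, 0, 0, 0], [1, 0, 0, -0.02, 0], [1, 0, 0, -0.04, 0], [1, 0, 0, -0.03, 0], [1, -0.0244, -0.0256, 0, 0], [1, -0.0244, -0.0256, 0, 0], [1, -0.0244, -0.0256, 0, 0], [1, -0.0244, -0.0256, 0, 0], [1, -0.0244, -0.0256, 0, 0], [1, -0.0244, -0.0256, 0, 0], [1, -0.0244, -0.0256, 0, 0], [1, -0.0246, -0.026, 0, 0], [1, 0, 0, 0, 0], [1, 0, 0, 0, 0]])

```text
clock: 18.12
tcp_pos: [0.4537, -0.0072, 0.2274]
tool_rot: [1.0, -0.0, 0.001, 0.0]
ft_force: [0.4, -0.3, -0.8]
grip_width: 0.0855
finger_force: 0.0
```

Run:
```python
from h import *
from bench import robot
t=robot.capture("top")["frame"][:,:,::-1];s=robot.capture("side")["frame"][:,:,::-1]
cv2.imwrite("pics/d4.png",np.hstack([crop(t,445,180,90,4,100),crop(s,460,260,100,4,100)]))
```

```text
(no output)
```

View pics/d4.png

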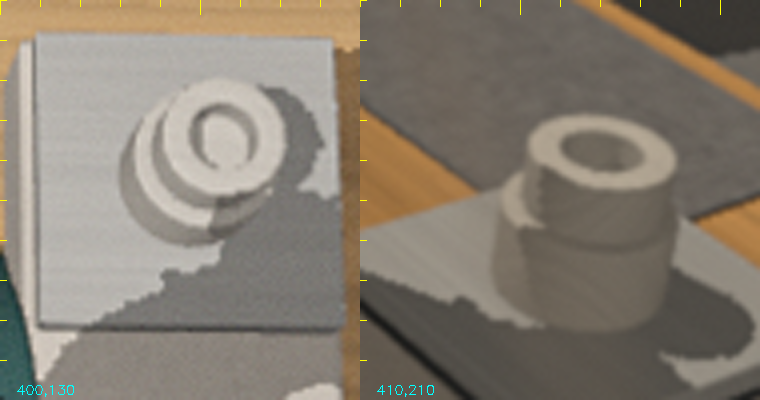

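The large reducer is seated with its rim level. Its rim centre is at (455.6,164.5) in the top view and at crop (602,152), i.e. (470.1,247.6), in the side view. Next is the small reducer.

Run:
```python
from h import *
import pickle
cs=pickle.load(open("cams.pkl","rb"))
print(atz(cs[0],(455.6,164.5),.131),atz(cs[1],(470.1,247.6),.131))
```

```text
[ 0.64582765 -0.21028898  0.131     ] [ 0.64348288 -0.2156424   0.131     ]
```

Emit:
play_rows(commands=[[1, -0.0005, 0, 0.04, 0], [1, 0, 0, 0.04, 0], [1, 0, 0, 0.04, 0], [1, 0, 0, 0.03, 0], [1, 0, 0, 0.02, 0], [1, 0, 0, 0.014, 0], [1, 0, 0, 0, 0]])

```text
clock: 19.1
tcp_pos: [0.4522, -0.0074, 0.0416]
tool_rot: [1.0, -0.0, -0.001, 0.0]
ft_force: [0.3, 0.5, 1.5]
grip_width: 0.0854
finger_force: 0.0
```

Emit:
play_rows(commands=[[0.7, 0, 0, 0, 0], [0.6, 0, 0, 0, 0], [0.5, 0, 0, 0, 0], [0.4, 0, 0, 0, 0], [0.3, 0, 0, 0, 0], [0.3, 0, 0, 0, 0], [0.3, 0, 0, 0, 0], [0.3, 0, 0, 0, 0]])

```text
clock: 20.1
tcp_pos: [0.4524, -0.0071, 0.0433]
tool_rot: [1.0, -0.0, 0.001, 0.0]
ft_force: [-0.7, -0.7, 8.0]
grip_width: 0.0382
finger_force: 59.1
```

Emit:
play_rows(commands=[[0.3, 0, 0, -0.02, 0], [0.3, 0, 0, -0.04, 0], [0.3, 0, 0, -0.04, 0], [0.3, 0, 0, -0.04, 0], [0.3, 0, 0, -0.02, 0], [0.3, 0.0195, 0.0205, 0, 0], [0.3, 0.0195, 0.0205, 0, 0], [0.3, 0.0195, 0.0205, 0, 0], [0.3, 0.0195, 0.0205, 0, 0], [0.3, 0.0195, 0.0205, 0, 0], [0.3, 0.0195, 0.0205, 0, 0], [0.3, 0.0195, 0.0205, 0, 0], [0.3, 0.0195, 0.0205, 0, 0], [0.3, 0.0195, 0.0205, 0, 0], [0.3, 0.0195, 0.0205, 0, 0], [0.3, 0, 0, 0, 0], [0.3, 0, 0, 0, 0], [0.3, 0, 0, 0.015, 0], [0.3, 0, 0, 0.01, 0], [0.3, 0, 0, 0, 0]])

```text
clock: 22.6
tcp_pos: [0.6457, -0.211, 0.1756]
tool_rot: [1.0, 0.0, -0.002, -0.001]
ft_force: [0.3, 0.2, -0.4]
grip_width: 0.038
finger_force: 60.5
```

Run:
```python
from h import *
from bench import robot
print(robot.get_obs()["tcp_pos"])
t=robot.capture("top")["frame"][:,:,::-1];s=robot.capture("side")["frame"][:,:,::-1]
print(robot.get_obs()["tcp_pos"])
cv2.imwrite("pics/d5.png",np.hstack([crop(t,445,180,90,4,100),crop(s,460,250,100,4,100)]))
```

```text
[ 0.64567614 -0.21104645  0.17557151]
[ 0.64685378 -0.21168564  0.17698694]
```

View pics/d5.png

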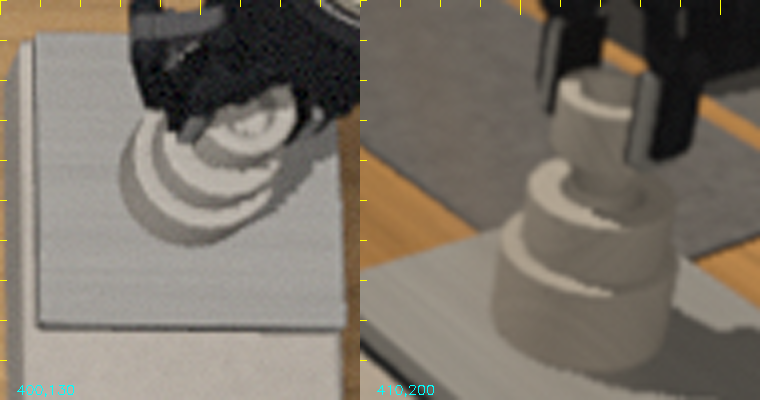

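Run:
```python
from h import *
import pickle
cs=pickle.load(open("cams.pkl","rb"))
a=np.linspace(0,2*np.pi,73)
def ext(c,x,y,z,r):
    q=proj(c,np.c_[r*np.cos(a)+x,r*np.sin(a)+y,0*a+z]); return np.r_[q.min(0),q.max(0)]
print("side",(ext(cs[1],.6435,-.2156,.171,.020)-[410,200]*2)*4+[362,2,362,2])
print("top",(ext(cs[0],.6458,-.2103,.171,.020)-[400,130]*2)*4+2)
```

```text
side [561.51957318  67.61774614 677.01201312 120.71983659]
top [202.53783169  60.72448456 299.75179954 154.07322166]
```

Small offset, about 1 mm in +x and −0.5 mm in y; I correct it and lower in steps.

Emit:
play_rows(commands=[[0.3, 0.001, 0.0005, 0, 0], [0.3, 0, 0, 0.005, 0], [0.3, 0, 0, 0.004, 0], [0.3, 0, 0, 0.003, 0], [0.3, 0, 0, 0, 0]])

```text
clock: 23.32
tcp_pos: [0.6477, -0.2123, 0.1648]
tool_rot: [1.0, 0.0, -0.0, -0.0]
ft_force: [0.2, -0.5, -1.5]
grip_width: 0.0379
finger_force: 60.6
```

Emit:
play_rows(commands=[[0.3, 0, 0, 0.001, 0], [0.3, 0, 0, 0.001, 0], [0.3, 0, 0, 0, 0]])

```text
clock: 23.7
tcp_pos: [0.6479, -0.2124, 0.1633]
tool_rot: [1.0, -0.0, -0.0, -0.0]
ft_force: [-0.2, -0.3, -1.4]
grip_width: 0.0381
finger_force: 60.6
```

Emit:
play_rows(commands=[[0.3, 0, 0, 0.001, 0], [0.3, 0, 0, 0.001, 0], [0.3, 0, 0, 0, 0]])

```text
clock: 24.08
tcp_pos: [0.6479, -0.2124, 0.1612]
tool_rot: [1.0, -0.0, -0.0, -0.0]
ft_force: [0.1, -0.3, -1.0]
grip_width: 0.0387
finger_force: 60.6
```

Emit:
play_rows(commands=[[0.3, 0, 0, 0.001, 0], [0.3, 0, 0, 0, 0]])

```text
clock: 24.32
tcp_pos: [0.6481, -0.2124, 0.1606]
tool_rot: [1.0, 0.0, 0.0, 0.0]
ft_force: [-0.7, -0.6, 0.4]
grip_width: 0.0382
finger_force: 60.7
```

Emit:
play_rows(commands=[[0.3, 0, 0, 0.001, 0], [0.3, 0, 0, 0, 0]])

```text
clock: 24.58
tcp_pos: [0.6481, -0.2124, 0.1605]
tool_rot: [1.0, -0.0, 0.0, -0.0]
ft_force: [-1.8, 1.0, 6.8]
grip_width: 0.0384
finger_force: 61.2
```

Emit:
play_rows(commands=[[0.45, 0, 0, 0, 0], [0.7, 0, 0, 0, 0], [1, 0, 0, 0, 0], [1, 0, 0, 0, 0], [1, 0, 0, -0.02, 0], [1, 0, 0, -0.04, 0], [1, 0, 0, -0.02, 0], [1, -0.0203, -0.0401, 0, 0], [1, -0.0203, -0.0401, 0, 0], [1, -0.0203, -0.0401, 0, 0], [1, -0.0203, -0.0401, 0, 0], [1, -0.0203, -0.0401, 0, 0], [1, -0.0203, -0.0401, 0, 0], [1, -0.0203, -0.0401, 0, 0], [1, -0.0203, -0.0401, 0, 0], [1, -0.0203, -0.0401, 0, 0], [1, -0.0203, -0.0401, 0, 0], [1, -0.0203, -0.0401, 0, 0], [1, -0.0203, -0.0401, 0, 0], [1, -0.0203, -0.0401, 0, 0]])

```text
clock: 27.08
tcp_pos: [0.3835, 0.3102, 0.24]
tool_rot: [1.0, -0.0, 0.0, -0.0]
ft_force: [-0.2, 0.0, -0.5]
grip_width: 0.0852
finger_force: 0.0
```

Emit:
play_rows(commands=[[1, 0, 0, 0, 0], [1, 0, 0, 0, 0]])

```text
clock: 27.32
tcp_pos: [0.3843, 0.3084, 0.2396]
tool_rot: [1.0, -0.0, 0.0, 0.0]
ft_force: [1.0, -0.4, 0.3]
grip_width: 0.0856
finger_force: 0.0
```

Run:
```python
from h import *
from bench import robot
t=robot.capture("top")["frame"][:,:,::-1];s=robot.capture("side")["frame"][:,:,::-1]
print(robot.get_obs()["tcp_pos"])
cv2.imwrite("pics/d6.png",np.hstack([crop(t,445,180,90,4,100),crop(s,460,250,100,4,100)]))
```

```text
[0.38478441 0.30744201 0.23942724]
```

View pics/d6.png

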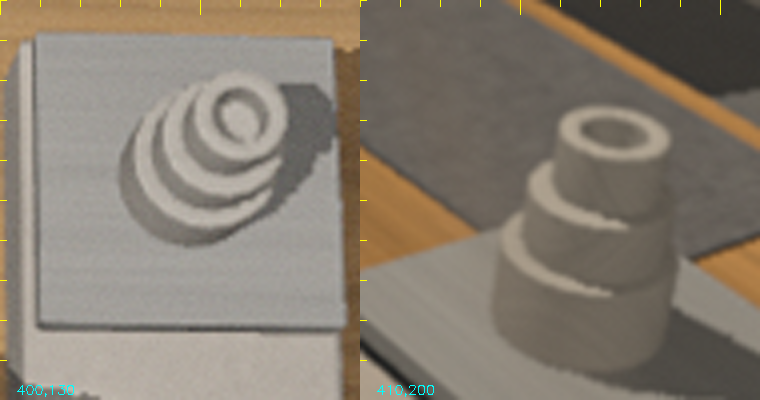

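The stack is seated. The small rim's centre is at (459.8,158.5) in top and (473.1,232.9) in side. Now the flask.

Emit:
play_rows(commands=[[1, 0, 0, 0.04, 0], [1, 0, 0, 0.04, 0], [1, 0, 0, 0.03, 0], [1, 0, 0, 0.02, 0], [1, 0, 0, 0.01, 0], [1, 0, 0, 0.007, 0], [1, 0, 0, 0, 0], [1, 0, 0, 0, 0]])

```text
clock: 28.42
tcp_pos: [0.3845, 0.3091, 0.0929]
tool_rot: [1.0, -0.0, 0.0, -0.0]
ft_force: [-0.8, 0.5, 1.0]
grip_width: 0.0855
finger_force: 0.0
```

Run:
```python
from h import *
from bench import robot
import pickle
cs=pickle.load(open("cams.pkl","rb"))
print(atz(cs[0],(459.8,158.5),.155),atz(cs[1],(473.1,232.9),.155))
t=robot.capture("top")["frame"][:,:,::-1];s=robot.capture("side")["frame"][:,:,::-1]
print(robot.get_obs()["tcp_pos"])
cv2.imwrite("pics/d7.png",np.hstack([crop(t,160,318,80,4,100),crop(s,198,190,100,4,100)]))
```

```text
[ 0.64786845 -0.21082848  0.155     ] [ 0.64421224 -0.21589231  0.155     ]
[0.3843694  0.30918118 0.09287835]
```

View pics/d7.png

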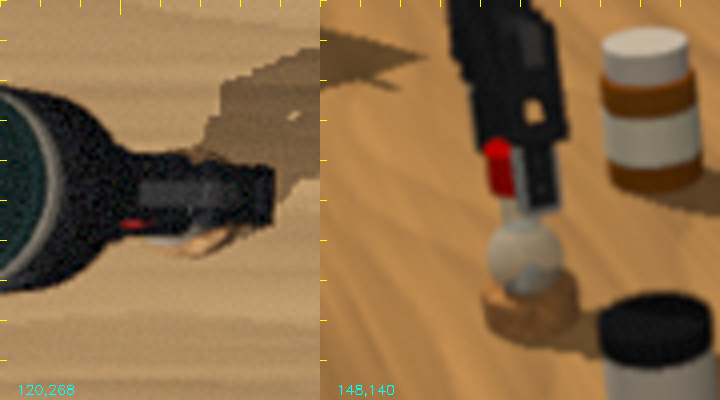

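The cap is between the pads and the tips are at neck height. Closing.

Emit:
play_rows(commands=[[0.8, 0, 0, 0, 0], [0.65, 0, 0, 0, 0], [0.5, 0, 0, 0, 0], [0.4, 0, 0, 0, 0], [0.35, 0, 0, 0, 0], [0.3, 0, 0, 0, 0], [0.2, 0, 0, 0, 0], [0.2, 0, 0, 0, 0], [0.2, 0, 0, 0, 0]])

```text
clock: 29.65
tcp_pos: [0.3842, 0.309, 0.0924]
tool_rot: [1.0, 0.0, 0.0, -0.0]
ft_force: [0.2, 0.3, 1.8]
grip_width: 0.029
finger_force: 58.9
```

Emit:
play_rows(commands=[[0.2, 0, 0, -0.01, 0], [0.2, 0, 0, -0.02, 0], [0.2, 0, 0, -0.03, 0], [0.2, 0, 0, -0.03, 0], [0.2, 0, 0, -0.03, 0], [0.2, 0, 0, -0.03, 0], [0.2, 0, 0, -0.02, 0], [0.2, 0, 0, -0.01, 0], [0.2, 0, 0, 0, 0]])

```text
clock: 30.78
tcp_pos: [0.3841, 0.3088, 0.2727]
tool_rot: [1.0, -0.0, 0.0, -0.0]
ft_force: [-0.6, -0.0, -1.2]
grip_width: 0.0286
finger_force: 59.1
```

Emit:
play_rows(commands=[[0.2, 0.0132, 0.0261, 0, 0], [0.2, 0.0132, 0.0261, 0, 0], [0.2, 0.0132, 0.0261, 0, 0], [0.2, 0.0132, 0.0261, 0, 0], [0.2, 0.0132, 0.0261, 0, 0], [0.2, 0.0132, 0.0261, 0, 0], [0.2, 0.0132, 0.0261, 0, 0], [0.2, 0.0132, 0.0261, 0, 0], [0.2, 0.0132, 0.0261, 0, 0], [0.2, 0.0132, 0.0261, 0, 0], [0.2, 0.0132, 0.0261, 0, 0], [0.2, 0.0132, 0.0261, 0, 0], [0.2, 0.0132, 0.0261, 0, 0], [0.2, 0.0132, 0.0261, 0, 0], [0.2, 0.0132, 0.0261, 0, 0], [0.2, 0.0132, 0.0261, 0, 0], [0.2, 0.0132, 0.0261, 0, 0], [0.2, 0.0132, 0.0261, 0, 0], [0.2, 0.0132, 0.0261, 0, 0], [0.2, 0.0132, 0.0261, 0, 0]])

```text
clock: 33.28
tcp_pos: [0.6476, -0.2136, 0.2703]
tool_rot: [1.0, 0.0, -0.002, -0.0]
ft_force: [-0.4, -0.2, -0.5]
grip_width: 0.0286
finger_force: 59.2
```

Emit:
play_rows(commands=[[0.2, 0, 0, 0, 0], [0.2, 0, 0, 0.015, 0], [0.2, 0, 0, 0.015, 0], [0.2, 0, 0, 0.005, 0], [0.2, 0, 0, 0, 0], [0.2, 0, 0, 0, 0]])

```text
clock: 34.02
tcp_pos: [0.6484, -0.2131, 0.2378]
tool_rot: [1.0, 0.0, 0.0, 0.0]
ft_force: [-0.8, -0.3, -1.1]
grip_width: 0.0284
finger_force: 59.3
```

Run:
```python
from h import *
from bench import robot
t=robot.capture("top")["frame"][:,:,::-1];s=robot.capture("side")["frame"][:,:,::-1]
print(robot.get_obs()["tcp_pos"])
cv2.imwrite("pics/d8.png",np.hstack([crop(t,445,170,90,4,120),crop(s,460,230,100,4,120)]))
```

```text
[ 0.64849311 -0.21319554  0.23798176]
```

View pics/d8.png

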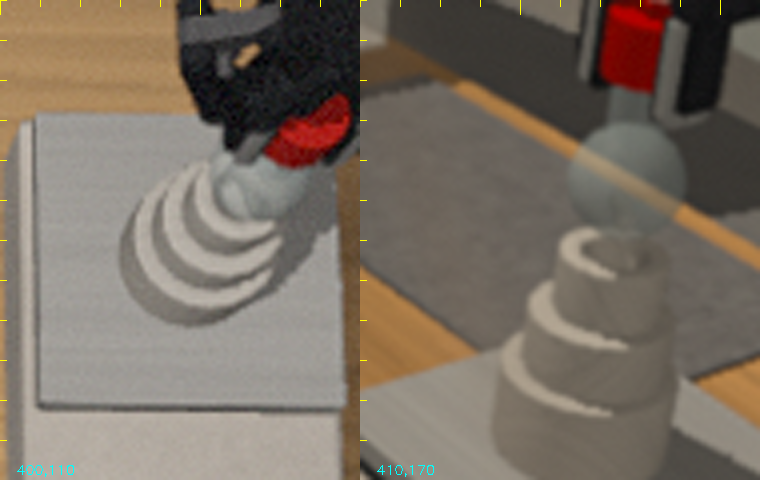

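The flask hangs upright over the stack, globe centre at side crop x≈627 against about 629 expected, so it is within 1 mm. Lowering.

Emit:
play_rows(commands=[[0.2, 0, -0.0005, 0.003, 0], [0.2, 0, 0, 0.003, 0], [0.2, 0, 0, 0.002, 0], [0.2, 0, 0, 0.001, 0], [0.2, 0, 0, 0, 0]])

```text
clock: 34.75
tcp_pos: [0.648, -0.2127, 0.2282]
tool_rot: [1.0, -0.0, -0.0, -0.0]
ft_force: [0.0, 0.8, -0.4]
grip_width: 0.0284
finger_force: 59.3
```

Emit:
play_rows(commands=[[0.2, 0, 0, 0.001, 0], [0.2, 0, 0, 0, 0]])

```text
clock: 35.0
tcp_pos: [0.6482, -0.2127, 0.2274]
tool_rot: [1.0, -0.0, 0.0, 0.0]
ft_force: [0.5, -0.2, -0.9]
grip_width: 0.0284
finger_force: 59.3
```

Emit:
play_rows(commands=[[0.2, 0, 0, 0.0007, 0], [0.2, 0, 0, 0, 0]])

```text
clock: 35.25
tcp_pos: [0.6484, -0.2127, 0.227]
tool_rot: [1.0, -0.0, 0.0, 0.0]
ft_force: [-1.1, -0.1, 0.8]
grip_width: 0.0285
finger_force: 59.3
```

Emit:
play_rows(commands=[[0.2, 0, 0, 0.0007, 0], [0.2, 0, 0, 0, 0]])

```text
clock: 35.5
tcp_pos: [0.6486, -0.2127, 0.2268]
tool_rot: [1.0, 0.0, 0.001, 0.0]
ft_force: [-0.5, 0.0, 5.4]
grip_width: 0.0287
finger_force: 59.7
```

Emit:
play_rows(commands=[[0.2, 0, 0, 0.0005, 0], [0.2, 0, 0, 0, 0]])

```text
clock: 35.75
tcp_pos: [0.6488, -0.2128, 0.2267]
tool_rot: [1.0, -0.0, 0.001, 0.0]
ft_force: [-0.3, -0.3, 7.6]
grip_width: 0.0289
finger_force: 59.9
```

Contact: the flask is seated. I unload it slightly, then open gently and retreat straight up.

Emit:
play_rows(commands=[[0.2, 0, 0, -0.0008, 0], [0.2, 0, 0, 0, 0], [0.3, 0, 0, 0, 0], [0.36, 0, 0, 0, 0], [0.42, 0, 0, 0, 0], [0.55, 0, 0, 0, 0], [0.75, 0, 0, 0, 0], [1, 0, 0, 0, 0], [1, 0, 0, 0, 0], [1, 0, 0, 0, 0]])

```text
clock: 37.0
tcp_pos: [0.6481, -0.2126, 0.2262]
tool_rot: [1.0, 0.0, 0.0, 0.0]
ft_force: [-0.3, 0.1, -0.4]
grip_width: 0.0855
finger_force: 0.0
```

Emit:
play_rows(commands=[[1, 0, 0, -0.01, 0], [1, 0, 0, -0.02, 0], [1, 0, 0, -0.03, 0], [1, 0, 0, -0.02, 0], [1, -0.02, -0.03, 0, 0], [1, -0.02, -0.03, 0, 0], [1, -0.02, -0.03, 0, 0], [1, -0.02, -0.03, 0, 0], [1, -0.02, -0.03, 0, 0], [1, 0, 0, 0, 0], [1, 0, 0, 0, 0], [1, 0, 0, 0, 0], [1, 0, 0, 0, 0]])

```text
clock: 38.62
tcp_pos: [0.5485, -0.0636, 0.3063]
tool_rot: [1.0, -0.001, 0.0, 0.0]
ft_force: [-1.2, -0.5, 0.7]
grip_width: 0.0853
finger_force: 0.0
```

Run:
```python
from h import *
from bench import robot
t=robot.capture("top")["frame"][:,:,::-1];s=robot.capture("side")["frame"][:,:,::-1]
cv2.imwrite("pics/d9.png",np.hstack([crop(t,445,170,90,4,120),crop(s,460,230,100,4,120)]))
```

```text
(no output)
```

View pics/d9.png

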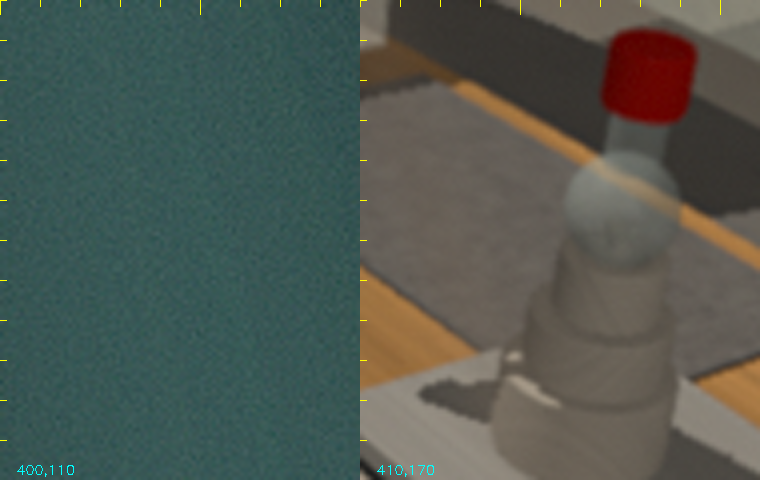

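The flask stands upright in the stack in the side view, cap top near crop (652,42). I move the arm out of the top view for a final check.

Emit:
play_rows(commands=[[1, -0.02, -0.04, 0, 0], [1, -0.02, -0.04, 0, 0], [1, -0.02, -0.04, 0, 0], [1, 0, -0.04, 0, 0], [1, 0, -0.04, 0, 0], [1, 0, 0, 0, 0], [1, 0, 0, 0, 0]])

```text
clock: 39.6
tcp_pos: [0.4881, 0.1367, 0.306]
tool_rot: [1.0, -0.0, -0.0, 0.0]
ft_force: [0.6, -1.6, 0.1]
grip_width: 0.0854
finger_force: 0.0
```

Run:
```python
from h import *
from bench import robot
import pickle
cs=pickle.load(open("cams.pkl","rb"))
t=robot.capture("top")["frame"][:,:,::-1];s=robot.capture("side")["frame"][:,:,::-1]
cv2.imwrite("pics/d10.png",np.hstack([crop(t,455,160,90,4,120),crop(s,460,230,100,4,120)]))
print((proj(cs[0],[[.6479,-.2108,.235],[.6479,-.2108,.1715]])-[410,100])*4+2)
print((proj(cs[1],[[.6442,-.2159,.235],[.6442,-.2159,.1715]])-[410,170])*4+[362,2])
```

```text
[[261.06149024 161.82900503]
 [212.50841017 221.86312533]]
[[649.09724344  43.67618654]
 [621.3855625  212.16654705]]
```

View pics/d10.png

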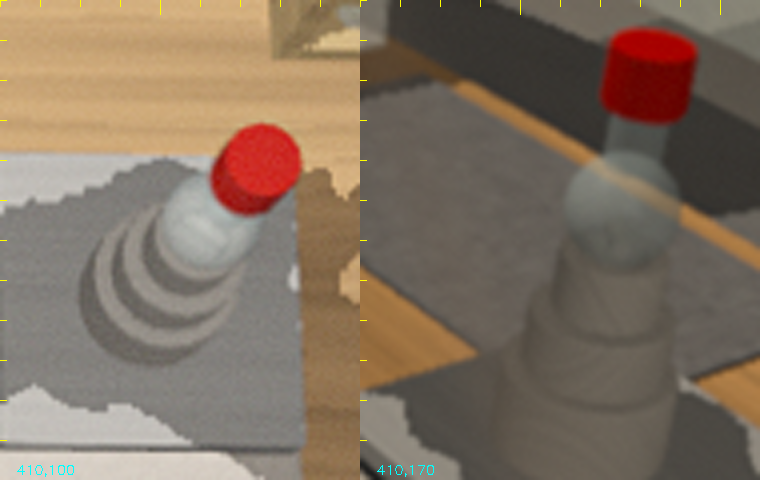

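The cap top at (262,161) top and (651,43) side matches the predicted (261,162) and (649,44) for an upright, seated flask. I hand the job in.

```bash
python3 -c "
from bench import robot
print(robot.finish_job())"
```

```text
the job is handed in; nothing more can be done
None
```

The heating stack (block, large reducer, small reducer, smaller flask upright on top) is built in the middle of the plate and handed in at about 40 s; the last pictures matched a seated, upright flask to within about 1 mm, but hand-in returned no verdict.

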